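Unhook the pusher and square a circuit board into the jig corner

TASK

Take the orange pusher out of its grey holder without wrenching it: its rear tongue is hooked under the overhanging lip and a front lip stops its white head, so raise the head to tilt it back until it clears the front lip, then draw it out forwards. Holding the pusher, nudge the circuit board with it until the board touches both blue fences of the jig, square in the corner; do not touch the board with the gripper. Then put the pusher down gently on the blue pad, standing upright on its head and foot, with the board still in the corner, and leave all the other things where they are.

Things in the scene. Friction and masses are not known exactly. Their poses are not given: they have to be found in the camera images.
- holder: Fixed grey pusher holder. Floor plate 205 x 80 mm, 6 mm thick; origin at table height below the docked pusher's origin, +x towards the front lip, z up. Two cheeks 8 mm high guide the ends of the pusher's head (inner faces y = +-33 mm, x = 50 to 76 mm); open at the sides of the handle. The pusher starts docked level in it, axes parallel (within 0.01 rad), origin over the holder's (within 2 mm).
- front_lip (a point): Middle of the top of the holder's yellow front lip: holder x = 80.5 mm, 26 mm above the table (20 mm above the holder floor). The lip is 80 mm wide (y) and 9 mm thick (x = 76 to 85 mm).
- rear_lip (a point): Middle of the free lower edge of the holder's yellow overhanging rear lip: holder x = -76 mm, 34 mm above the table. The overhang is 40 mm wide (y), 8 mm thick, and runs back from there to the post, whose face is at x = -100 mm. Below it, side walls (inner faces y = +-13 mm, same x range) keep the tongue from leaving sideways.
- pusher: Loose pusher, 169 mm long, about 110 g. Origin level with the undersides of head and foot, 72 mm behind the head's front; +x to the head, z up. Orange handle bar 18 mm wide (y), x = -65 to 60, z = 16 to 34 mm: grip it from above near x = 0. White head x = 60 to 72, y = +-30, z = 0 to 34 mm. Orange foot x = -47 to -33, y = +-20, z = 0 to 16 mm. Stands level on head and foot.
- tongue (a point): Top of the pusher's steel tongue (x = -97 to -65, y = +-9, z = 16 to 24 mm in the pusher), at pusher x = -76, z = 24 mm. Docked, the tongue is under the rear lip, 4 mm free above; the head is 4 mm behind the front lip. Tilt the pusher about this point, head up 0.2 to 0.3 rad, and nothing jams; then about 30 mm forwards (holder +x) frees the tongue.
- pusher_front (a point): Middle of the lower edge of the pusher's head front face (x = 72 mm, y = 0, z = 0 in the pusher).
- pusher_foot (a point): Middle of the underside of the pusher's foot (x = -40 mm, y = 0, z = 0 in the pusher).
- jig: Fixed flashing jig: aluminium plate 200 x 180 x 10 mm, origin under its centre at table height, z up. Two blue fences, 12 mm thick, tops 24 mm above the table (14 mm above the plate), stand at its +x and +y edges; their inner faces are at x = 85 mm and y = 75 mm. The -x and -y sides are open.
- jig_corner (a point): The inner square corner of the jig where the two fences meet, on the plate's top (jig x = 85, y = 75, z = 10 mm); axes as the jig's.
- board: Loose circuit board in a flat black carrier with a green top, 110 mm (x) x 80 mm (y) x 9 mm thick, parts on its top rise to 15 mm, about 160 g; slides easily. Lies flat on the jig plate, some 20 to 50 mm from each fence and turned by up to about 0.15 rad. Origin at the centre of its underside, z up. Its +x edge belongs against the jig's +x fence and its +y edge against the +y fence.
- board_corner (a point): Lower corner of the board (board x = 55, y = 40, z = 0 mm), the one that belongs in the jig's corner.
- pad: Fixed blue silicone pad, 210 mm (x) x 120 mm (y), 4 mm thick, origin under its centre at table height: where the pusher is put down, any way round.
- tape: Bystander: yellow roll of tape lying flat, 84 mm diameter, 22 mm high; origin under its centre.
- spare_board: Bystander: bare green board 90 x 60 x 6 mm lying flat on the desk; origin under its centre.
- screwdriver: Bystander: screwdriver lying on the desk beyond the work; origin under its middle.
- parts_bin: Bystander: red open box 70 x 110 x 45 mm; origin under its centre.
- power_brick: Bystander: white power brick 110 x 50 x 30 mm; origin under its centre.
- mug: Bystander: white mug, 76 mm diameter, 85 mm high; origin under its centre.

How it is judged:
By the outcome, as a careful person would: the job done as asked, in the order asked, and still so for the second after the job is handed in, with the robot touching nothing.
It also fails if it takes over 51 s, if anything falls off the work surface, if the arm or the gripper's body presses on something with over 40 N, if the wrist force passes 120 N, or if a joint passes its speed limit or range.

ROBOT

A 6-joint arm with a two-finger parallel gripper is mounted at the origin on the work surface. World frame = base frame: x ahead of the robot, y to its left, z up, the work surface at z = 0. Lengths are in m, angles in rad, forces in N, time in s.
With the tool pointing down it reaches from about 0.25 to 0.775 m from the base axis. Payload 4 kg.
Tool frame: the origin (TCP) lies on the centre line of the jaws, within the pads' length; the fingertips stand 17 mm ahead of it and the grasp point (between the pads) lies 2 mm behind it; z points along the fingers, y is the line along which they close (so a half turn about z gives the same grasp; the last joint's range is limited). The gripper opens to 94 mm and grips with 3 to 60 N. Pads are 16 mm wide; open, the fingers measure 119 mm over their backs; the gripper's body (75 mm by 177 mm) begins 78 mm behind the grasp point.
Start: joints at [-1.328, 0.087, 1.371, -0, 1.684, -0.103], TCP at [0.186, -0.517, 0.223] pointing down, gripper open.
Joint ranges: [-3.1, 3.1], [-0.76, 2.03], [0.27, 2.55], [-1.08, 4.22], [0.17, 2.65], [-2.57, 2.57]. Speed limits (rad/s): [2.79, 2.79, 3.14, 3.14, 3.14, 3.14].

INTERFACE

Orientations are given as [roll, pitch, yaw] about the fixed x, y, z axes, in that order (R = Rz(yaw) Ry(pitch) Rx(roll)).
In Python, from bench import robot gives the robot as it stands.
- The arm moves only by the tool servo_tool, never from a script. Its argument "plan" is a list of rows, each a list of 7 numbers: the shift along the tool's x, y, z normalised to -1 to 1, where 1 is 0.1 m, then the turn, a rotation vector about the tool's x, y, z normalised to -1 to 1, where 1 is pi/2 rad, then the finger opening in mm, from 0 to 94. In form: [[x, y, z, ax, ay, az, gripper], ...]. A call has 1 to 12 rows; each row is the pose to reach, as a shift and turn from the pose commanded when the call began, along the tool's axes at that moment; what a row does not reach only later rows make up. A row lasts 1/12 s, in which the tool goes at most 41.7 mm and 7.16 degrees, less where a joint would pass 70% of its speed; a pose out of reach is approached as far as the arm can. A call with a number of a shift or a turn outside -1 to 1 is refused whole. A call with a gripper value outside its range is refused whole. The fingers move at their own pace and stop on an object; the grip force is fixed at half the most. Time passes only in rows, so rows that repeat a pose let the fingers close. It gives the time, the measured TCP pose, the force, the opening and the grip force at its end, in the units of the state.
- robot.get_obs(): the state, without advancing time (a new reading comes with each control period).
- robot.snapshot(name): name is "scene" or "top"; returns the picture (384x512x3 uint8, red, green, blue); there is no depth.
- robot.camera_params(name): a dict with "camera_matrix" (3x3 intrinsics, pixels), "rvec" (rotation vector, rad) and "tvec" (3), from world to camera coordinates, as OpenCV has them. Camera axes: x right, y down, z forward; pixel columns grow to the right and rows downward; lengths in m; the calibration is good to about 2 mm. A picture is of the moment at which its call begins. camera_params takes no time and is no camera call.
- robot.close_job(): hands the job in; it is judged then, once.
Trained networks look in the newest picture that a camera, given by its name, has taken for a name from the list of things; names that differ only in an ending like _2 or _b are one class to them, and where a whole thing is asked for, a point or a joint stands for the part that bears it (a point fixed in the world has none). Each returns a list of dicts, best first, with "conf" (0 to 1); they miss things now and then, are a little off and sometimes report something else, mostly with a low value. They report only what shows in the picture. A call takes as long as a camera call.
- robot.find_in(thing, camera): "extent" ([centre column, centre row, width, height] in pixels, round what is visible of it).
The state is a dict: "time": time; "joint_positions": joint angles; "qvel": joint speeds; "joint_torque": joint torques, N m; "tool_pos": TCP position; "ee_rot": TCP orientation; "wrist_force": force on the tool from outside, world axes, zero at the start; "wrist_torque": the same for the moment, N m; "width": finger opening in m; "finger_force": force on a finger pad.
Only numpy, scipy, OpenCV 4.12 (cv2) and the standard library are available. Lean on these libraries where they do the work, as an engineer would, in place of code of your own. Each camera call takes 0.05 s, during which the arm holds its last target. There are 200 camera calls.

## Working session

There is one attempt and no reset: what is moved stays moved. The work goes in short steps, Python scripts to look and compute and a tool call to move; the robot and the scene stay as the last step left them, time stands still between calls to the robot, and variables do not carry over. Pictures are saved under pics/ and viewed, at most 13 in all, crops included, and the job is handed in when it is done.

Besides the shell and the picture viewer there is one more tool, called by a JSON object that holds its "api" and its "payload", one argument or row to a line. servo_tool: Moves the arm, as the interface text tells. Scaled input: -1 to 1 covers 0.1 m each way for a shift and pi/2 rad each way for a turn. Its arguments: {"type":"object","properties":{"plan":{"type":"array","items":{"type":"array","items":{"type":"number"}}}},"required":["plan"]}

```bash
mkdir -p pics; ls
cat > h.py <<'E'
import numpy as np, cv2
from bench import robot
def ray(cam,px):
    p=robot.camera_params(cam);K=np.array(p["camera_matrix"]);R=cv2.Rodrigues(np.array(p["rvec"],float))[0];t=np.array(p["tvec"],float).ravel()
    d=R.T@np.linalg.inv(K)@np.array([px[0],px[1],1.]);return -R.T@t,d
def onz(cam,px,z):
    o,d=ray(cam,px);return o+d*(z-o[2])/d[2]
def proj(cam,P):
    p=robot.camera_params(cam)
    return cv2.projectPoints(np.array(P,float).reshape(-1,3),np.array(p["rvec"],float),np.array(p["tvec"],float),np.array(p["camera_matrix"],float),None)[0].reshape(-1,2)
def snap(cam,name):
    im=np.array(robot.snapshot(cam));cv2.imwrite("pics/%s.png"%name,im[:,:,::-1]);return im
E
python3 - <<'E'
from h import *
for c in("scene","top"):
    snap(c,c+"0");p=robot.camera_params(c);o,_=ray(c,(256,192));print(c,o.round(3),onz(c,(256,192),0).round(3),np.array(p["camera_matrix"])[0,0])
for n in("holder","pusher","jig","board","pad"):
    for r in robot.find_in(n,"top")[:2]: print(n,np.round(r["extent"],1),round(r["conf"],2),onz("top",r["extent"][:2],0.01).round(3))
o=robot.get_obs();print(o["time"],o["tool_pos"],o["ee_rot"])
a=cv2.imread("pics/top0.png");cv2.imwrite("pics/top0b.png",cv2.resize(a,(800,600),interpolation=cv2.INTER_CUBIC))
E
```

```text
pics
scene [1.335 0.262 1.002] [ 0.555 -0.039  0.   ] 366.2990364461208
top [ 0.362 -0.006  1.246] [ 0.588 -0.011  0.   ] 394.9949262247512
holder [169.1 199.6  39.   65.4] 0.9 [0.564 0.265 0.01 ]
pusher [168.8 198.4  22.1  44.4] 0.95 [0.567 0.266 0.01 ]
board [339.2 196.2  26.1  34.3] 0.72 [ 0.57  -0.274  0.01 ]
board [297.6 124.   11.1  39.8] 0.69 [ 0.811 -0.149  0.01 ]
pad [251.4 193.1  38.8  63.5] 0.56 [0.582 0.004 0.01 ]
0.35 [ 0.18638669 -0.51736017  0.22222577] [-3.14116384e+00 -4.16281980e-05  3.45762978e-01]
```

View pics/top0b.png

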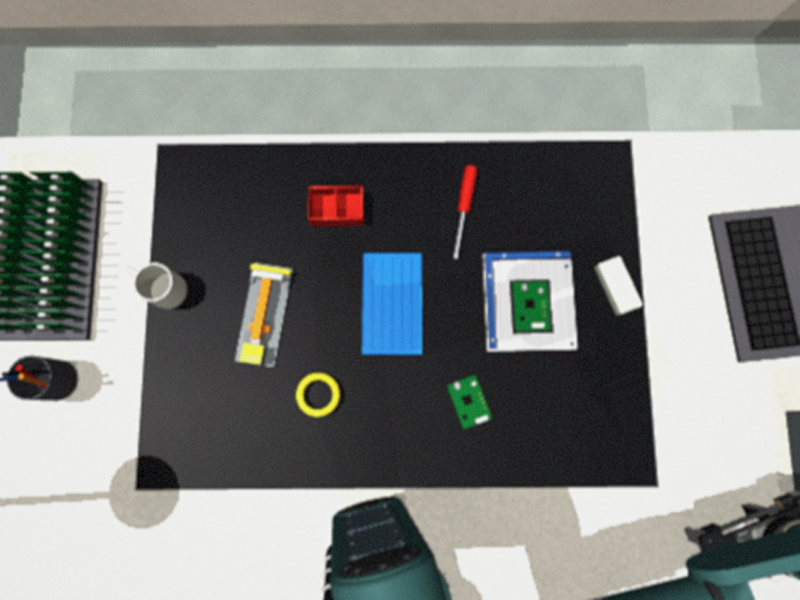

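View pics/scene0.png

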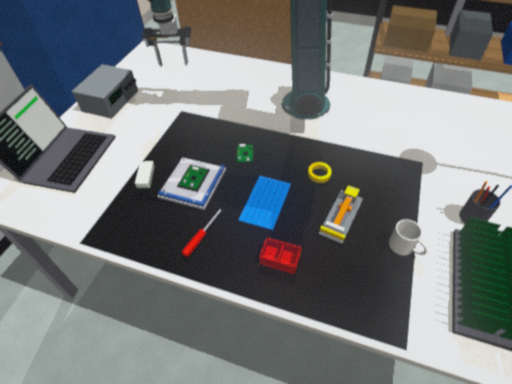

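```bash
cat >> h.py <<'E'
def masks(im):
    b=cv2.resize(im,None,fx=4,fy=4,interpolation=cv2.INTER_CUBIC);h=cv2.cvtColor(b,cv2.COLOR_RGB2HSV);return b,h
def rect(m,cam,z,box):
    x0,y0,x1,y1=[int(v*4) for v in box];k=np.zeros_like(m,np.uint8);k[y0:y1,x0:x1]=m[y0:y1,x0:x1]
    n,l,s,c=cv2.connectedComponentsWithStats(k.astype(np.uint8));i=1+np.argmax(s[1:,4]);k=(l==i).astype(np.uint8)
    ct=max(cv2.findContours(k,cv2.RETR_EXTERNAL,cv2.CHAIN_APPROX_NONE)[0],key=cv2.contourArea).reshape(-1,2)
    P=np.array([onz(cam,((u+.5)/4-.5,(v+.5)/4-.5),z)[:2] for u,v in ct]).astype(np.float32)
    (c,w,a)=cv2.minAreaRect(P*1000);M=cv2.moments((P*1000).reshape(-1,1,2))
    return np.round(c,1),np.round(w,1),round(a,2),np.round([M['m10']/M['m00'],M['m01']/M['m00']],1)
E
python3 - <<'E'
from h import *
im=cv2.imread("pics/top0.png")[:,:,::-1].copy();b,h=masks(im);H,S,V=cv2.split(h)
s=.64
bx=lambda a,b_,c,d:(a*s,b_*s,c*s,d*s)
print("handle",rect((H>9)&(H<21)&(S>140)&(V>100),"top",.040,bx(230,255,300,375)))
ye=(H>=24)&(H<36)&(S>110)&(V>120)
print("flip",rect(ye,"top",.026,bx(240,255,300,280)));print("rlip",rect(ye,"top",.042,bx(230,335,300,375)))
bl=(H>98)&(H<125)&(S>110)&(V>80)
print("pad",rect(bl,"top",.004,bx(350,240,435,365)));print("fences",rect(bl,"top",.024,bx(475,240,580,360)))
print("jigall",rect(bl|((V>130)&(S<60)),"top",.010,bx(475,240,590,360)))
dark=(V<110)|((H>40)&(H<90)&(S>90))
print("board",rect(dark,"top",.009,bx(502,270,562,342)))
c1=b[int(245*2.56):int(375*2.56),int(225*2.56):int(305*2.56)];c2=b[int(245*2.56):int(375*2.56),int(470*2.56):int(590*2.56)]
o=np.hstack([c1,c2]);print(o.shape);cv2.imwrite("pics/crop.png",cv2.resize(o,None,fx=1.5,fy=1.5)[:, :, ::-1])
E
```

```text
handle (array([567.4, 267.5]), array([ 40.2, 118.7]), 89.72, array([562.2, 265.2]))
flip (array([649.3, 253. ]), array([85.2, 13.5]), 80.15, array([649.8, 253. ]))
rlip (array([476.3, 280. ]), array([41.8, 39.6]), 82.59, array([478.1, 280.4]))
pad (array([582.2,   7.2]), array([125.9, 215.5]), 89.19, array([582.2,   6.9]))
fences (array([ 661.7, -271.4]), array([ 44.9, 173.3]), 1.5, array([ 673.5, -261.6]))Traceback (most recent call last):
  File "<stdin>", line 10, in <module>
  File "h.py", line 19, in rect
    P=np.array([onz(cam,((u+.5)/4-.5,(v+.5)/4-.5),z)[:2] for u,v in ct]).astype(np.float32)
                ~~~^^^^^^^^^^^^^^^^^^^^^^^^^^^^^^^^^
  File "h.py", line 7, in onz
    o,d=ray(cam,px);return o+d*(z-o[2])/d[2]
        ~~~^^^^^^^^
  File "h.py", line 4, in ray
    p=robot.camera_params(cam);K=np.array(p["camera_matrix"]);R=cv2.Rodrigues(np.array(p["rvec"],float))[0];t=np.array(p["tvec"],float).ravel()
ValueError: time passes only in moves, steps and waits
```

```bash
python3 - <<'E'
s=open('h.py').read().replace('robot.camera_params(cam)','CP(cam)').replace('def ray','import functools\nCP=functools.lru_cache(None)(lambda c:robot.camera_params(c))\ndef ray',1)
open('h.py','w').write(s)
E
python3 - <<'E'
from h import *
im=cv2.imread("pics/top0.png")[:,:,::-1].copy();b,h=masks(im);H,S,V=cv2.split(h)
s=.64
bx=lambda a,b_,c,d:(a*s,b_*s,c*s,d*s)
bl=(H>95)&(H<128)&(S>90)&(V>60)
print("fx",rect(bl,"top",.024,bx(500,245,580,265)))
print("fy",rect(bl,"top",.024,bx(475,268,505,360)))
print("jigall",rect(bl|((V>130)&(S<60)),"top",.010,bx(475,240,590,360)))
dark=(V<110)|((H>40)&(H<90)&(S>90))
print("board",rect(dark,"top",.009,bx(502,270,562,342)))
c1=b[int(245*2.56):int(375*2.56),int(225*2.56):int(305*2.56)];c2=b[int(245*2.56):int(375*2.56),int(470*2.56):int(590*2.56)]
o=np.hstack([c1,c2]);print(o.shape,225*.64,245*.64,470*.64,c1.shape);cv2.imwrite("pics/crop.png",cv2.resize(o,None,fx=1.5,fy=1.5)[:, :, ::-1])
E
```

```text
fx (array([ 676.8, -286.3]), array([ 16.8, 145.7]), 0.43, array([ 676.8, -286.2]))
fy (array([ 568.3, -191.5]), array([124.8,  12.6]), 0.8, array([ 568.8, -191.6]))
jigall (array([ 585.1, -272.7]), array([206.9, 183.3]), 0.73, array([ 584.3, -273. ]))
board (array([ 572.5, -275.5]), array([108.4,  80.4]), 1.19, array([ 572.4, -275.3]))
(333, 511, 3) 144.0 156.8 300.8 (333, 204, 3)
```

View pics/crop.png

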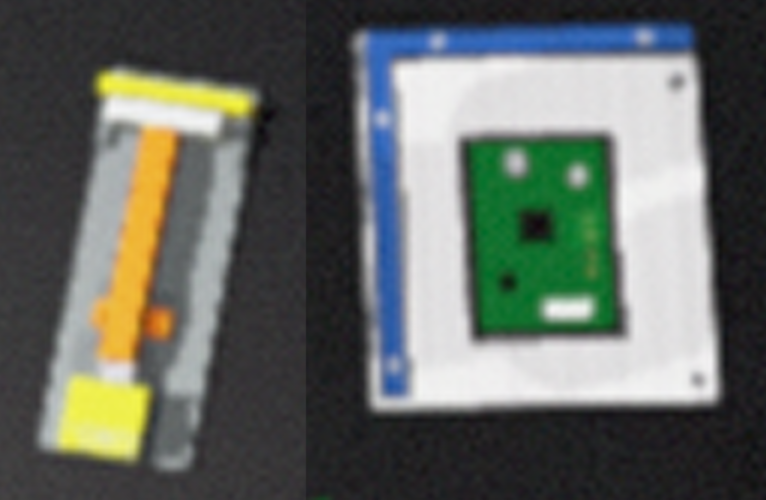

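Run:
```python
from h import *
im=cv2.imread("pics/top0.png")[:,:,::-1].copy();b,h=masks(im);H,S,V=cv2.split(h)
m=(H>9)&(H<21)&(S>140)&(V>100)
pts=[]
for r in range(int(245*2.56)+95,int(245*2.56)+190,2):
    c=np.where(m[r,576:780])[0]
    if len(c)>20: pts.append(onz("top",((576+c.mean()+.5)/4-.5,(r+.5)/4-.5),.040)[:2])
pts=np.array(pts);p=np.polyfit(pts[:,0],pts[:,1],1);print("handle yaw",np.arctan(p[0]),"y at .56,.57",np.polyval(p,[.56,.57]),len(pts))
for yaw in(-.15,-.17):
  c,s=np.cos(yaw),np.sin(yaw)
  print(yaw,"origin from flip",649.5-80.5*c,253-80.5*s)
# board side edges & jig edges via thresholds in lines
dark=(V<110)|((H>40)&(H<90)&(S>90))
g=lambda cx,cy:((300.8*4+cx/1.5),(156.8*4+cy/1.5))
L=[];Rr=[];
for cy in range(155,325,4):
    u,v=g(0,cy);v=int(v);c0=int(g(430,0)[0]);c1=int(g(660,0)[0])
    c0=int(300.8*4+(430-306)/1.5);c1=int(300.8*4+(660-306)/1.5)
    c=np.where(dark[v,c0:c1])[0]+c0
    L.append(onz("top",((c[0]+.5)/4-.5,(v+.5)/4-.5),.019));Rr.append(onz("top",((c[-1]+.5)/4-.5,(v+.5)/4-.5),.019))
for n,A in(("L",L),("R",Rr)):
    A=np.array(A);q=np.polyfit(A[:,0],A[:,1],1);print("board",n,q[0],np.polyval(q,.57))
bl=(H>95)&(H<128)&(S>90)&(V>60)
A=[]
for cy in range(130,380,4):
    v=int(156.8*4+cy/1.5);c0=int(300.8*4+(350-306)/1.5);c1=int(300.8*4+(430-306)/1.5);c=np.where(bl[v,c0:c1])[0]+c0
    if len(c): A.append(onz("top",((c.mean()+.5)/4-.5,(v+.5)/4-.5),.024))
A=np.array(A);q=np.polyfit(A[:,0],A[:,1],1);print("fence y yaw",q[0],np.polyval(q,.585))
A=[]
for cx in range(400,690,4):
    u=int(300.8*4+(cx-306)/1.5);v0=int(156.8*4+15/1.5);v1=int(156.8*4+70/1.5);c=np.where(bl[v0:v1,u])[0]+v0
    if len(c): A.append(onz("top",((u+.5)/4-.5,(c.mean()+.5)/4-.5),.024))
A=np.array(A);q=np.polyfit(A[:,1],A[:,0],1);print("fence x yaw",-q[0],np.polyval(q,-.273))
for n in("power_brick","spare_board","tape","parts_bin","screwdriver","mug"):
    for r in robot.find_in(n,"top")[:1]:
        e=r["extent"];print(n,round(r["conf"],2),onz("top",(e[0]-e[2]/2,e[1]+e[3]/2),0.02).round(3),onz("top",(e[0]+e[2]/2,e[1]-e[3]/2),0.02).round(3))
```

```text
handle yaw -0.14789866869906795 y at .56,.57 [0.26561976 0.26412989] 14
-0.15 origin from flip 569.9039282261485 265.02976966412473
-0.17 origin from flip 570.1604262637803 266.6191790998932
board L 0.02290467224375876 -0.234161347539381
board R 0.02512114869203352 -0.3119487829832865
fence y yaw 0.012386935925398386 -0.19141157892544297
fence x yaw 0.010832138923956786 0.676707803814933
power_brick 0.72 [ 0.551 -0.394  0.02 ] [ 0.683 -0.506  0.02 ]
spare_board 0.81 [ 0.331 -0.109  0.02 ] [ 0.422 -0.178  0.02 ]
tape 0.53 [0.355 0.191 0.02 ] [0.433 0.098 0.02 ]
parts_bin 0.67 [0.746 0.18  0.02 ] [0.829 0.061 0.02 ]
screwdriver 0.56 [ 0.675 -0.122  0.02 ] [ 0.873 -0.168  0.02 ]
mug 0.68 [0.573 0.551 0.02 ] [0.671 0.423 0.02 ]
```

{"api": "servo_tool", "payload": {
  "plan": [
    [0.4, -0.5, 0, 0, 0, 0.22, 94],
    [0.7, -1, 0, 0, 0, 0.22, 94],
    [0.7, -1, 0, 0, 0, 0.22, 94],
    [0.7, -1, 0, 0, 0, 0.22, 94]
  ]
}}

```text
time: 0.98
tool_pos: [0.2195, -0.3944, 0.2226]
ee_rot: [-3.139, -0.001, 0.001]
wrist_force: [0.5, -0.0, 1.2]
width: 0.0941
finger_force: 0.0
```

{"api": "servo_tool", "payload": {
  "plan": [
    [0.3, -0.3, 0, 0, 0, 0, 94],
    [0.5, -0.7, 0, 0, 0, 0, 94],
    [0.5, -1, 0, 0, 0, 0, 94]
  ]
}}

```text
time: 1.23
tool_pos: [0.27, -0.2986, 0.2225]
ee_rot: [-3.141, -0.001, 0.002]
wrist_force: [1.2, 1.6, 0.9]
width: 0.0941
finger_force: 0.0
```

{"api": "servo_tool", "payload": {
  "plan": [
    [0.2, -0.4, 0, 0, 0, 0, 94],
    [0.4, -0.7, 0, 0, 0, 0, 94],
    [0.5, -1, 0, 0, 0, 0, 94]
  ]
}}

```text
time: 1.48
tool_pos: [0.3196, -0.1982, 0.2229]
ee_rot: [3.141, -0.002, 0.002]
wrist_force: [0.2, -0.1, -0.4]
width: 0.0938
finger_force: 0.0
```

{"api": "servo_tool", "payload": {
  "plan": [
    [0.2, -0.4, 0, 0, 0, 0, 94],
    [0.4, -0.7, 0, 0, 0, 0, 94],
    [0.5, -1, 0, 0, 0, 0, 94]
  ]
}}

```text
time: 1.73
tool_pos: [0.3699, -0.098, 0.2229]
ee_rot: [3.141, -0.002, 0.002]
wrist_force: [0.7, -0.6, -0.9]
width: 0.0939
finger_force: 0.0
```

{"api": "servo_tool", "payload": {
  "plan": [
    [0.2, -0.4, 0, 0, 0, 0, 94],
    [0.4, -0.7, 0, 0, 0, 0, 94],
    [0.5, -1, 0, 0, 0, 0, 94]
  ]
}}

```text
time: 1.98
tool_pos: [0.4201, 0.0023, 0.2227]
ee_rot: [3.141, -0.002, 0.002]
wrist_force: [-0.2, -0.3, 0.3]
width: 0.0943
finger_force: 0.0
```

{"api": "servo_tool", "payload": {
  "plan": [
    [0.2, -0.4, 0, 0, 0, 0, 94],
    [0.4, -0.7, 0, 0, 0, 0, 94],
    [0.5, -1, 0, 0, 0, 0, 94]
  ]
}}

```text
time: 2.23
tool_pos: [0.4702, 0.1024, 0.2224]
ee_rot: [3.142, -0.001, 0.002]
wrist_force: [0.3, -0.5, -0.1]
width: 0.0939
finger_force: 0.0
```

{"api": "servo_tool", "payload": {
  "plan": [
    [0.2, -0.4, 0.2, 0, 0, 0.05, 94],
    [0.4, -0.7, 0.4, 0, 0, 0.09, 94],
    [0.5, -1, 0.5, 0, 0, 0.095, 94],
    [0.5, -1, 0.5, 0, 0, 0.095, 94]
  ]
}}

```text
time: 2.57
tool_pos: [0.5181, 0.205, 0.1673]
ee_rot: [3.141, 0.007, -0.143]
wrist_force: [-0.7, -0.8, -0.1]
width: 0.0937
finger_force: 0.0
```

{"api": "servo_tool", "payload": {
  "plan": [
    [0.2, -0.34, 0.3, 0, 0, 0, 94],
    [0.4, -0.68, 0.6, 0, 0, 0, 94],
    [0.4, -0.68, 0.7, 0, 0, 0, 60],
    [0.4, -0.68, 0.7, 0, 0, 0, 60],
    [0.4, -0.68, 0.7, 0, 0, 0, 60]
  ]
}}

```text
time: 2.98
tool_pos: [0.5673, 0.261, 0.1008]
ee_rot: [3.139, 0.003, -0.148]
wrist_force: [0.2, 0.0, -0.2]
width: 0.0772
finger_force: 0.0
```

Run:
```python
from h import *
a=snap("top","t1");b=snap("scene","s1");o=robot.get_obs();print(o["tool_pos"],o["ee_rot"],o["joint_positions"])
f=lambda im,x,y,w,h,k:cv2.resize(im[y:y+h,x:x+w],None,fx=k,fy=k,interpolation=cv2.INTER_CUBIC)
c=np.hstack([f(a,130,130,90,125,4),f(b,300,160,100,125,4)])[:,:,::-1];cv2.imwrite("pics/c1.png",c)
for z in(.04,):
  T=np.array([o["tool_pos"][0],o["tool_pos"][1],z]);u=np.array([np.cos(-.15),np.sin(-.15),0])
  print(proj("top",[T-.065*u,T+.06*u]),proj("scene",[T-.065*u,T+.06*u]))
```

```text
[0.56854473 0.2608801  0.1042395 ] [-3.14113787e+00 -2.12053740e-03 -1.49417098e-01] [ 3.39907250e-01  3.00912635e-01  1.35648341e+00 -5.97647142e-04
  1.48211117e+00  2.06017250e+00]
[[164.67504243 217.09607698]
 [171.91216682 177.72043637]] [[347.27790746 195.61122886]
 [334.34718105 222.76520801]]
```

View pics/c1.png

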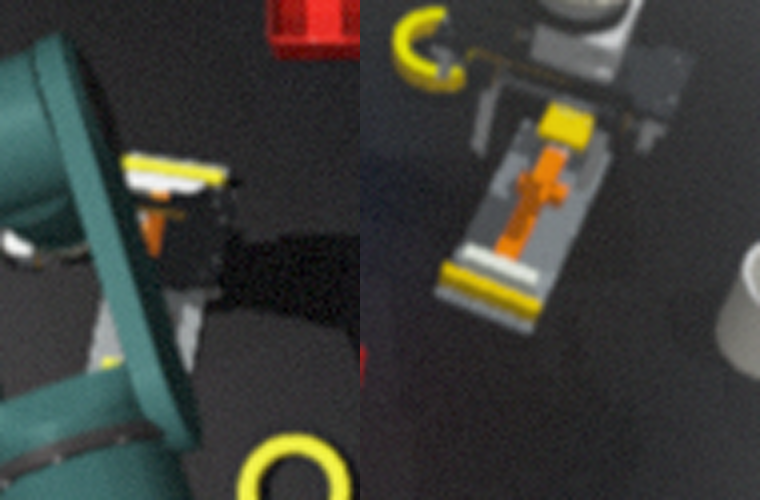

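Run:
```python
from h import *
im=cv2.imread("pics/scene0.png")[:,:,::-1].copy();b,h=masks(im);H,S,V=cv2.split(h)
ye=(H>=22)&(H<36)&(S>110)&(V>120)
print("flip",rect(ye,"scene",.026,(305,222,365,250)));print("rlip",rect(ye,"scene",.042,(335,180,370,202)))
print("handle",rect((H>9)&(H<21)&(S>140)&(V>100),"scene",.04,(325,190,362,235)))
bl=(H>95)&(H<128)&(S>90)&(V>60)
print("pad",rect(bl,"scene",.004,(235,170,295,232)))
```

```text
flip (array([656.7, 251.8]), array([83.3, 23.5]), 80.11, array([656.1, 252.2]))
rlip (array([481.9, 280.1]), array([44.8, 45.7]), 80.76, array([481.6, 280.3]))
handle (array([569.3, 266.1]), array([ 38.9, 120.6]), 70.73, array([566.3, 267.9]))
pad (array([584.2,   5.9]), array([132.6, 227.4]), 89.65, array([584.3,   5.7]))
```

{"api": "servo_tool", "payload": {
  "plan": [
    [0.01, -0.04, 0.25, 0, 0, 0.006, 60],
    [0.01, -0.04, 0.5, 0, 0, 0.006, 60],
    [0.01, -0.04, 0.65, 0, 0, 0.006, 60],
    [0.01, -0.04, 0.7, 0, 0, 0.006, 60],
    [0.01, -0.04, 0.7, 0, 0, 0.006, 60],
    [0.01, -0.04, 0.7, 0, 0, 0.006, 60]
  ]
}}

```text
time: 3.58
tool_pos: [0.5706, 0.2653, 0.0348]
ee_rot: [-3.14, -0.003, -0.159]
wrist_force: [0.0, 0.7, 0.3]
width: 0.0601
finger_force: 0.0
```

{"api": "servo_tool", "payload": {
  "plan": [
    [0, 0, 0, 0, 0, 0, 30],
    [0, 0, 0, 0, 0, 0, 22],
    [0, 0, 0, 0, 0, 0, 20],
    [0, 0, 0, 0, 0, 0, 18],
    [0, 0, 0, 0, 0, 0, 16],
    [0, 0, 0, 0, 0, 0, 10],
    [0, 0, 0, 0, 0, 0, 10],
    [0, 0, 0, 0, 0, 0, 10]
  ]
}}

```text
time: 4.25
tool_pos: [0.5695, 0.2656, 0.0325]
ee_rot: [-3.142, -0.0, -0.158]
wrist_force: [0.2, -0.0, -0.1]
width: 0.0178
finger_force: 30.0
```

{"api": "servo_tool", "payload": {
  "plan": [
    [-0.001, -0.0, -0.024, 0, 0.02, 0, 10],
    [-0.003, 0, -0.047, 0, 0.04, 0, 10],
    [-0.006, 0, -0.071, 0, 0.06, 0, 10],
    [-0.009, 0, -0.095, 0, 0.08, 0, 10],
    [-0.013, 0, -0.118, 0, 0.1, 0, 10],
    [-0.018, 0, -0.141, 0, 0.119, 0, 10],
    [-0.024, 0, -0.164, 0, 0.139, 0, 10],
    [-0.03, 0, -0.187, 0, 0.159, 0, 10],
    [-0.03, 0, -0.187, 0, 0.159, 0, 10],
    [-0.03, 0, -0.187, 0, 0.159, 0, 10]
  ]
}}

```text
time: 5.08
tool_pos: [0.5659, 0.266, 0.0508]
ee_rot: [3.141, -0.249, -0.158]
wrist_force: [-0.0, 0.1, -1.7]
width: 0.0178
finger_force: 30.0
```

Run:
```python
from h import *
b=snap("scene","s2");o=robot.get_obs();print(o["tool_pos"],o["ee_rot"],o["joint_positions"],o["wrist_force"],o["wrist_torque"])
cv2.imwrite("pics/c2.png",cv2.resize(b[150:260,290:390],None,fx=5,fy=5,interpolation=cv2.INTER_CUBIC)[:,:,::-1])
```

```text
[0.5662954  0.26596566 0.05087082] [ 3.14121817 -0.24875582 -0.15817725] [ 0.42059559  0.21438406  1.59742538 -0.15017684  1.12488     2.20053959] [ 0.01658842 -0.43293252 -1.56256813] [0.10049196 0.12683988 0.00926463]
```

View pics/c2.png

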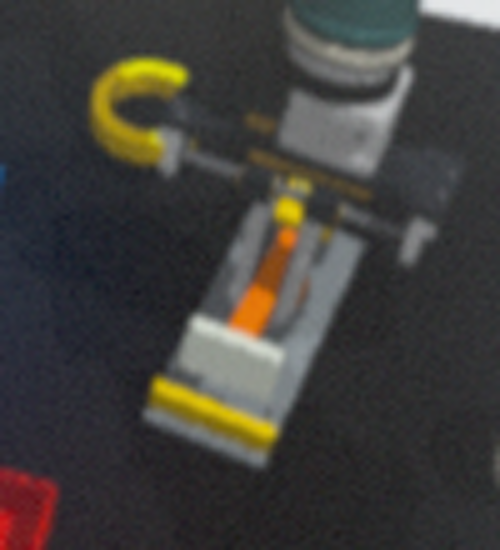

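{"api": "servo_tool", "payload": {
  "plan": [
    [0.07, 0, 0.019, 0, 0, 0, 10],
    [0.145, 0, 0.037, 0, 0, 0, 10],
    [0.22, 0, 0.056, 0, 0, 0, 10],
    [0.29, 0, 0.074, 0, 0, 0, 10],
    [0.36, 0, 0.093, 0, 0, 0, 10],
    [0.436, 0, 0.111, 0, 0, 0, 10],
    [0.436, 0, 0.111, 0, 0, 0, 10],
    [0.436, 0, 0.111, 0, 0, 0, 10]
  ]
}}

```text
time: 5.8
tool_pos: [0.6114, 0.2586, 0.051]
ee_rot: [3.141, -0.249, -0.159]
wrist_force: [-0.9, 0.1, -1.5]
width: 0.0178
finger_force: 30.0
```

{"api": "servo_tool", "payload": {
  "plan": [
    [0.06, 0, -0.25, 0, 0, 0, 10],
    [0.125, 0, -0.48, 0, 0, 0, 10],
    [0.19, 0, -0.73, 0, 0, 0, 10],
    [0.247, 0, -0.969, 0, 0, 0, 10],
    [0.247, 0, -0.969, 0, -0.07, 0, 10],
    [0.247, 0, -0.969, 0, -0.14, 0, 10],
    [0.247, 0, -0.969, 0, -0.159, 0, 10],
    [0.247, 0, -0.969, 0, -0.159, 0, 10]
  ]
}}

```text
time: 6.47
tool_pos: [0.6123, 0.2582, 0.1506]
ee_rot: [3.141, 0.001, -0.16]
wrist_force: [-0.0, -0.5, -1.4]
width: 0.0177
finger_force: 30.0
```

{"api": "servo_tool", "payload": {
  "plan": [
    [0.06, 0.35, 0, 0, 0, -0.05, 10],
    [0.12, 0.7, 0, 0, 0, -0.1, 10],
    [0.14, 0.89, 0, 0, 0, -0.108, 10]
  ]
}}

```text
time: 6.72
tool_pos: [0.6101, 0.1663, 0.1508]
ee_rot: [3.139, -0.0, 0.013]
wrist_force: [0.7, 0.2, -1.4]
width: 0.0172
finger_force: 30.0
```

{"api": "servo_tool", "payload": {
  "plan": [
    [-0.15, 0.33, 0, 0, 0, 0, 10],
    [-0.3, 0.66, 0, 0, 0, 0, 10],
    [-0.38, 0.88, 0, 0, 0, 0, 10]
  ]
}}

```text
time: 6.97
tool_pos: [0.5715, 0.0784, 0.1509]
ee_rot: [3.14, 0.0, 0.011]
wrist_force: [0.2, 1.1, -0.3]
width: 0.0175
finger_force: 30.0
```

{"api": "servo_tool", "payload": {
  "plan": [
    [-0.15, 0.33, 0, 0, 0, 0, 10],
    [-0.3, 0.66, 0, 0, 0, 0, 10],
    [-0.38, 0.88, 0, 0, 0, 0, 10]
  ]
}}

```text
time: 7.22
tool_pos: [0.5344, -0.0098, 0.1511]
ee_rot: [3.14, 0.0, 0.011]
wrist_force: [-0.1, -0.0, -0.6]
width: 0.0177
finger_force: 30.0
```

{"api": "servo_tool", "payload": {
  "plan": [
    [-0.15, 0.33, 0, 0, 0, 0, 10],
    [-0.3, 0.66, 0, 0, 0, 0, 10],
    [-0.38, 0.88, 0, 0, 0, 0, 10]
  ]
}}

```text
time: 7.47
tool_pos: [0.4975, -0.0981, 0.1511]
ee_rot: [3.14, 0.0, 0.011]
wrist_force: [1.0, -0.2, -0.8]
width: 0.0176
finger_force: 30.0
```

{"api": "servo_tool", "payload": {
  "plan": [
    [-0.15, 0.33, 0, 0, 0, 0, 10],
    [-0.3, 0.66, 0, 0, 0, 0, 10],
    [-0.38, 0.88, 0, 0, 0, 0, 10]
  ]
}}

```text
time: 7.72
tool_pos: [0.4606, -0.1865, 0.1512]
ee_rot: [3.14, 0.0, 0.01]
wrist_force: [-0.4, 0.2, 0.4]
width: 0.0177
finger_force: 30.0
```

{"api": "servo_tool", "payload": {
  "plan": [
    [-0.15, 0.33, 0, 0, 0, 0, 10],
    [-0.3, 0.66, 0, 0, 0, 0, 10],
    [-0.38, 0.88, 0, 0, 0, 0, 10],
    [-0.38, 0.88, 0, 0, 0, 0, 10],
    [-0.38, 0.88, 0, 0, 0, 0, 10]
  ]
}}

```text
time: 8.13
tool_pos: [0.4249, -0.2733, 0.151]
ee_rot: [-3.141, -0.0, 0.009]
wrist_force: [0.0, 0.5, -1.3]
width: 0.0175
finger_force: 30.0
```

Run:
```python
from h import *
b=snap("scene","s3");o=robot.get_obs();print(o["tool_pos"],o["ee_rot"],o["joint_positions"])
cv2.imwrite("pics/c3.png",cv2.resize(b[80:230,110:270],None,fx=4.5,fy=4,interpolation=cv2.INTER_CUBIC)[:,:,::-1])
# predict head front-lower-edge points with TCP 26.5mm above bottom
R=cv2.Rodrigues(np.zeros(3))[0];T=np.array(o["tool_pos"]);y=o["ee_rot"][2];c,s=np.cos(y),np.sin(y)
P=[T+[c*.072-s*v,s*.072+c*v,dz] for v,dz in((-.03,-.0265),(.03,-.0265),(-.03,.0075),(.03,.0075))]
print((proj("scene",P)-[110,80])*[4.5,4])
```

```text
[ 0.42539394 -0.27247405  0.15102247] [-3.14119308e+00 -3.43086367e-04  1.09692561e-02] [-6.82309250e-01  1.27228703e-02  1.59061129e+00  5.26865877e-04
  1.53824997e+00  8.77500610e-01]
[[364.19778562 240.68312785]
 [433.75350499 254.42682107]
 [357.18433999 211.50352588]
 [428.09665311 225.2271042 ]]
```

View pics/c3.png

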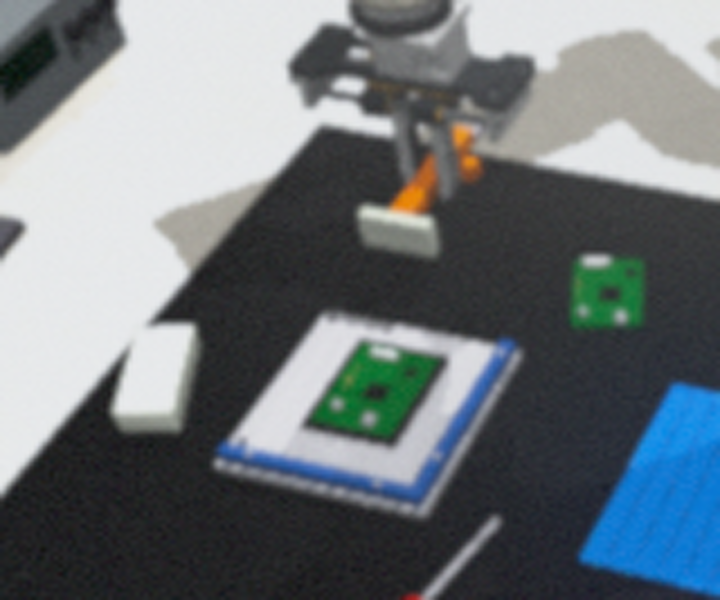

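{"api": "servo_tool", "payload": {
  "plan": [
    [0, 0, 0.3, 0, 0, 0, 10],
    [0, 0, 0.6, 0, 0, 0, 10],
    [0, 0, 0.8, 0, 0, 0, 10],
    [0, 0, 0.9, 0, 0, 0, 10],
    [0, 0, 0.9, 0, 0, 0, 10]
  ]
}}

```text
time: 8.6
tool_pos: [0.4245, -0.2705, 0.0584]
ee_rot: [-3.138, 0.004, 0.013]
wrist_force: [0.1, -0.5, -1.7]
width: 0.0177
finger_force: 30.0
```

{"api": "servo_tool", "payload": {
  "plan": [
    [0, 0, 0.1, 0, 0, 0, 10],
    [0, 0, 0.2, 0, 0, 0, 10],
    [0, 0, 0.21, 0, 0, 0, 10],
    [0, 0, 0.21, 0, 0, 0, 10],
    [0, 0, 0.21, 0, 0, 0, 10]
  ]
}}

```text
time: 9.02
tool_pos: [0.4261, -0.2736, 0.0408]
ee_rot: [3.141, -0.001, 0.011]
wrist_force: [-0.2, -0.0, -0.5]
width: 0.018
finger_force: 30.0
```

{"api": "servo_tool", "payload": {
  "plan": [
    [0.08, 0, 0, 0, 0, 0, 10],
    [0.13, 0, 0, 0, 0, 0, 10],
    [0.17, 0, 0, 0, 0, 0, 10],
    [0.21, 0, 0, 0, 0, 0, 10],
    [0.25, 0, 0, 0, 0, 0, 10],
    [0.29, 0, 0, 0, 0, 0, 10],
    [0.33, 0, 0, 0, 0, 0, 10],
    [0.37, 0, 0, 0, 0, 0, 10],
    [0.41, 0, 0, 0, 0, 0, 10],
    [0.45, 0, 0, 0, 0, 0, 10],
    [0.49, 0, 0, 0, 0, 0, 10],
    [0.5, 0, 0, 0, 0, 0, 10]
  ]
}}

```text
time: 10.02
tool_pos: [0.4764, -0.2727, 0.0401]
ee_rot: [3.142, -0.0, 0.012]
wrist_force: [-1.4, 0.7, -0.3]
width: 0.0178
finger_force: 30.0
```

Run:
```python
from h import *
b=snap("scene","s4");o=robot.get_obs();print(o["tool_pos"],o["ee_rot"],o["wrist_force"])
cv2.imwrite("pics/c4.png",cv2.resize(b[130:220,145:240],None,fx=6,fy=6,interpolation=cv2.INTER_CUBIC)[:,:,::-1])
```

```text
[ 0.47632235 -0.27270978  0.04015933] [ 3.14152533e+00 -5.39810849e-04  1.15213816e-02] [ 0.87885627  0.38192487 -1.27565763]
```

View pics/c4.png

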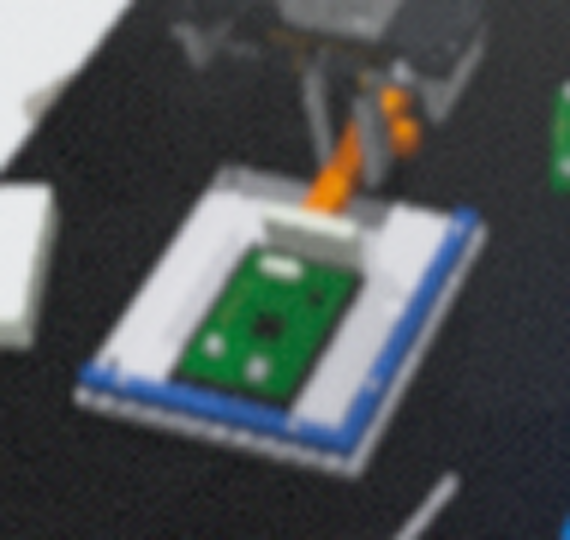

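{"api": "servo_tool", "payload": {
  "plan": [
    [0.02, 0, 0, 0, 0, 0, 10],
    [0.04, 0, 0, 0, 0, 0, 10],
    [0.06, 0, 0, 0, 0, 0, 10],
    [0.08, 0, 0, 0, 0, 0, 10],
    [0.1, 0, 0, 0, 0, 0, 10],
    [0.1, 0, 0, 0, 0, 0, 10]
  ]
}}

```text
time: 10.57
tool_pos: [0.486, -0.2727, 0.0402]
ee_rot: [3.141, -0.0, 0.011]
wrist_force: [-0.4, 0.2, -0.1]
width: 0.0177
finger_force: 30.0
```

{"api": "servo_tool", "payload": {
  "plan": [
    [0.01, 0, 0, 0, 0, 0, 10],
    [0.02, 0, 0, 0, 0, 0, 10],
    [0.02, 0, 0, 0, 0, 0, 10]
  ]
}}

```text
time: 10.82
tool_pos: [0.4861, -0.2727, 0.0401]
ee_rot: [-3.141, 0.004, 0.011]
wrist_force: [-5.7, -0.5, 1.6]
width: 0.0178
finger_force: 30.0
```

{"api": "servo_tool", "payload": {
  "plan": [
    [0.01, 0, 0, 0, 0, 0, 10],
    [0.01, 0, 0, 0, 0, 0, 10],
    [0.01, 0, 0, 0, 0, 0, 10]
  ]
}}

```text
time: 11.07
tool_pos: [0.4862, -0.2727, 0.04]
ee_rot: [-3.141, 0.006, 0.011]
wrist_force: [-7.8, -0.0, 2.8]
width: 0.0179
finger_force: 30.0
```

{"api": "servo_tool", "payload": {
  "plan": [
    [-0.03, 0, 0, 0, 0, 0, 10],
    [-0.1, 0, 0, 0, 0, 0, 10],
    [-0.17, 0, 0, 0, 0, 0, 10],
    [-0.17, 0.3, 0, 0, 0, 0, 10],
    [-0.17, 0.6, 0, 0, 0, 0, 10],
    [-0.17, 0.78, 0, 0, 0, 0, 10],
    [-0.17, 0.78, 0, 0, 0, 0, 10],
    [-0.17, 0.78, 0, 0, 0, 0, 10]
  ]
}}

```text
time: 11.73
tool_pos: [0.4722, -0.3513, 0.0402]
ee_rot: [-3.141, -0.0, 0.009]
wrist_force: [0.6, 0.9, -0.7]
width: 0.0181
finger_force: 30.0
```

{"api": "servo_tool", "payload": {
  "plan": [
    [0.2, 0, 0, 0, 0, 0, 10],
    [0.4, 0, 0, 0, 0, 0, 10],
    [0.6, 0, 0, 0, 0, 0, 10],
    [0.73, 0, 0, 0, 0, 0, 10],
    [0.75, 0, 0, 0, 0, 0, 10],
    [0.75, 0, 0, 0, 0, 0, 10]
  ]
}}

```text
time: 12.23
tool_pos: [0.5478, -0.3485, 0.0399]
ee_rot: [-3.141, 0.001, 0.013]
wrist_force: [-0.0, 0.5, -1.7]
width: 0.0179
finger_force: 30.0
```

Run:
```python
from h import *
b=snap("scene","s5");o=robot.get_obs();print(o["tool_pos"],o["ee_rot"],o["wrist_force"])
cv2.imwrite("pics/c5.png",cv2.resize(b[130:220,135:235],None,fx=6,fy=6,interpolation=cv2.INTER_CUBIC)[:,:,::-1])
```

```text
[ 0.54710197 -0.34877001  0.03991563] [-3.14088439e+00  1.07918143e-03  1.24796764e-02] [-0.15806568 -0.5985681  -1.13713375]
```

View pics/c5.png

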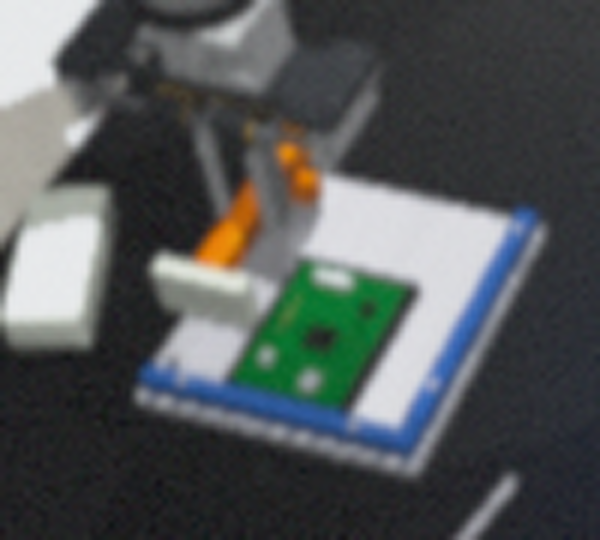

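{"api": "servo_tool", "payload": {
  "plan": [
    [0, -0.03, 0, 0, 0, 0, 10],
    [0, -0.06, 0, 0, 0, 0, 10],
    [0, -0.09, 0, 0, 0, 0, 10],
    [0, -0.12, 0, 0, 0, 0, 10],
    [0, -0.15, 0, 0, 0, 0, 10],
    [0, -0.18, 0, 0, 0, 0, 10],
    [0, -0.21, 0, 0, 0, 0, 10],
    [0, -0.24, 0, 0, 0, 0, 10],
    [0, -0.27, 0, 0, 0, 0, 10],
    [0, -0.3, 0, 0, 0, 0, 10],
    [0, -0.33, 0, 0, 0, 0, 10],
    [0, -0.34, 0, 0, 0, 0, 10]
  ]
}}

```text
time: 13.28
tool_pos: [0.5472, -0.3154, 0.0402]
ee_rot: [-3.141, 0.0, 0.012]
wrist_force: [-0.9, -1.4, -0.3]
width: 0.018
finger_force: 30.0
```

{"api": "servo_tool", "payload": {
  "plan": [
    [0, -0.015, 0, 0, 0, 0, 10],
    [0, -0.03, 0, 0, 0, 0, 10],
    [0, -0.03, 0, 0, 0, 0, 10]
  ]
}}

```text
time: 13.53
tool_pos: [0.5472, -0.3125, 0.0402]
ee_rot: [-3.141, -0.0, 0.011]
wrist_force: [-0.2, -0.1, 0.6]
width: 0.0176
finger_force: 30.0
```

{"api": "servo_tool", "payload": {
  "plan": [
    [0, -0.01, 0, 0, 0, 0, 10],
    [0, -0.02, 0, 0, 0, 0, 10],
    [0, -0.02, 0, 0, 0, 0, 10]
  ]
}}

```text
time: 13.78
tool_pos: [0.5472, -0.3108, 0.0402]
ee_rot: [-3.142, -0.0, 0.011]
wrist_force: [0.5, -0.3, -0.9]
width: 0.0178
finger_force: 30.0
```

{"api": "servo_tool", "payload": {
  "plan": [
    [0, -0.01, 0, 0, 0, 0, 10],
    [0, -0.02, 0, 0, 0, 0, 10],
    [0, -0.02, 0, 0, 0, 0, 10]
  ]
}}

```text
time: 14.03
tool_pos: [0.5471, -0.3091, 0.0403]
ee_rot: [3.141, -0.0, 0.011]
wrist_force: [-0.2, -2.1, -0.6]
width: 0.0173
finger_force: 30.0
```

{"api": "servo_tool", "payload": {
  "plan": [
    [0, -0.01, 0, 0, 0, 0, 10],
    [0, -0.02, 0, 0, 0, 0, 10],
    [0, -0.02, 0, 0, 0, 0, 10]
  ]
}}

```text
time: 14.28
tool_pos: [0.5469, -0.3084, 0.0405]
ee_rot: [3.139, -0.0, 0.01]
wrist_force: [-0.4, -5.0, -1.3]
width: 0.0178
finger_force: 30.1
```

{"api": "servo_tool", "payload": {
  "plan": [
    [0, -0.01, 0, 0, 0, 0, 10],
    [0, -0.01, 0, 0, 0, 0, 10],
    [0, -0.01, 0, 0, 0, 0, 10]
  ]
}}

```text
time: 14.53
tool_pos: [0.5469, -0.308, 0.0406]
ee_rot: [3.138, -0.0, 0.01]
wrist_force: [-1.6, -4.6, -0.8]
width: 0.0181
finger_force: 30.1
```

{"api": "servo_tool", "payload": {
  "plan": [
    [0, 0.05, 0, 0, 0, 0, 10],
    [0, 0.13, 0, 0, 0, 0, 10],
    [-0.2, 0.13, 0, 0, 0, 0, 10],
    [-0.4, 0.13, 0, 0, 0, 0, 10],
    [-0.6, 0.13, 0, 0, 0, 0, 10],
    [-0.75, 0.13, 0, 0, 0, 0, 10],
    [-0.75, -0.2, 0, 0, 0, 0, 10],
    [-0.75, -0.5, 0, 0, 0, 0, 10],
    [-0.75, -0.68, 0, 0, 0, 0, 10],
    [-0.75, -0.68, 0, 0, 0, 0, 10],
    [-0.75, -0.68, 0, 0, 0, 0, 10]
  ]
}}

```text
time: 15.45
tool_pos: [0.4714, -0.2379, 0.0402]
ee_rot: [-3.141, -0.0, 0.013]
wrist_force: [-0.4, 0.0, -1.3]
width: 0.0177
finger_force: 30.0
```

Run:
```python
from h import *
a=snap("top","t6");b=snap("scene","s6");o=robot.get_obs();print(o["tool_pos"],o["ee_rot"],o["wrist_force"])
c=np.hstack([cv2.resize(b[130:220,135:235],None,fx=4,fy=4,interpolation=cv2.INTER_CUBIC),cv2.resize(a[150:240,295:390],None,fx=4,fy=4,interpolation=cv2.INTER_CUBIC)])
cv2.imwrite("pics/c6.png",c[:,:,::-1])
```

```text
[ 0.47160324 -0.23938681  0.04036527] [ 3.14131118e+00 -4.41383088e-04  1.12272541e-02] [ 0.06913465 -0.00502659 -0.79456686]
```

View pics/c6.png

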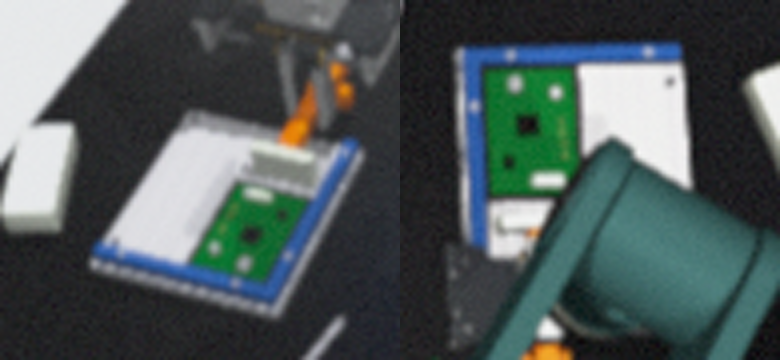

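{"api": "servo_tool", "payload": {
  "plan": [
    [0.04, 0, 0, 0, 0, 0, 10],
    [0.08, 0, 0, 0, 0, 0, 10],
    [0.12, 0, 0, 0, 0, 0, 10],
    [0.14, 0, 0, 0, 0, 0, 10],
    [0.155, 0, 0, 0, 0, 0, 10],
    [0.165, 0, 0, 0, 0, 0, 10],
    [0.165, 0, 0, 0, 0, 0, 10]
  ]
}}

```text
time: 16.13
tool_pos: [0.4858, -0.2389, 0.0396]
ee_rot: [3.142, 0.005, 0.011]
wrist_force: [-5.4, -0.9, 1.1]
width: 0.0179
finger_force: 30.0
```

{"api": "servo_tool", "payload": {
  "plan": [
    [-0.05, 0, 0, 0, 0, 0, 10],
    [-0.15, 0, 0, 0, 0, 0, 10],
    [-0.2, 0, -0.1, 0, 0, 0, 10],
    [-0.2, 0, -0.45, 0, 0, 0, 10],
    [-0.2, 0, -0.8, 0, 0, 0, 10],
    [-0.2, 0, -0.8, 0, 0, 0, 10]
  ]
}}

```text
time: 16.63
tool_pos: [0.4715, -0.2413, 0.1293]
ee_rot: [3.133, -0.014, 0.011]
wrist_force: [1.1, -1.5, 0.3]
width: 0.0171
finger_force: 30.0
```

{"api": "servo_tool", "payload": {
  "plan": [
    [0, -0.4, 0, 0, 0, 0, 10],
    [0.1, -0.8, 0, 0, 0, 0, 10],
    [0.3, -1, 0, 0, 0, 0, 10]
  ]
}}

```text
time: 16.88
tool_pos: [0.4952, -0.1355, 0.1213]
ee_rot: [-3.14, -0.001, 0.011]
wrist_force: [1.1, 0.1, -0.6]
width: 0.0177
finger_force: 30.0
```

{"api": "servo_tool", "payload": {
  "plan": [
    [0.1, -0.3, 0, 0, 0, 0, 10],
    [0.3, -0.7, 0, 0, 0, 0, 10],
    [0.4, -1, 0, 0, 0, 0, 10]
  ]
}}

```text
time: 17.13
tool_pos: [0.5365, -0.0362, 0.1211]
ee_rot: [-3.141, -0.003, 0.011]
wrist_force: [-0.1, 1.0, -0.6]
width: 0.0176
finger_force: 30.0
```

{"api": "servo_tool", "payload": {
  "plan": [
    [0.1, -0.2, 0.2, 0, 0, 0, 10],
    [0.3, -0.46, 0.5, 0, 0, 0, 10],
    [0.3, -0.46, 0.75, 0, 0, 0, 10],
    [0.3, -0.46, 0.8, 0, 0, 0, 10],
    [0.3, -0.46, 0.8, 0, 0, 0, 10]
  ]
}}

```text
time: 17.55
tool_pos: [0.5627, 0.0085, 0.0379]
ee_rot: [-3.141, 0.006, 0.012]
wrist_force: [-0.1, -0.0, -1.3]
width: 0.0178
finger_force: 30.0
```

Run:
```python
from h import *
a=snap("top","t7");o=robot.get_obs();print(o["tool_pos"],o["ee_rot"],o["wrist_force"])
b,h=masks(a);H,S,V=cv2.split(h)
g=(H>40)&(H<90)&(S>90)
print("green",rect(g,"top",.019,(300,155,375,235)))
bl=(H>95)&(H<128)&(S>90)&(V>60);print("jig",rect(bl|((V>130)&(S<60)),"top",.010,(304,154,378,230)))
b2=snap("scene","s7")
c=np.hstack([cv2.resize(a[150:240,225:385],None,fx=3,fy=4,interpolation=cv2.INTER_CUBIC),cv2.resize(b2[145:235,215:300],None,fx=3.5,fy=4,interpolation=cv2.INTER_CUBIC)])
cv2.imwrite("pics/c7.png",c[:,:,::-1])
```

```text
[0.56428311 0.00792512 0.04012102] [3.14147630e+00 1.38403591e-03 1.09182746e-02] [ 0.88429511 -0.40671236 -1.05489591]
green (array([ 613.8, -237.2]), array([104.8,  72.9]), 0.84, array([ 614. , -237.1]))
jig (array([ 585.3, -272.5]), array([206.6, 183.5]), 0.61, array([ 577.7, -286.5]))
```

View pics/c7.png

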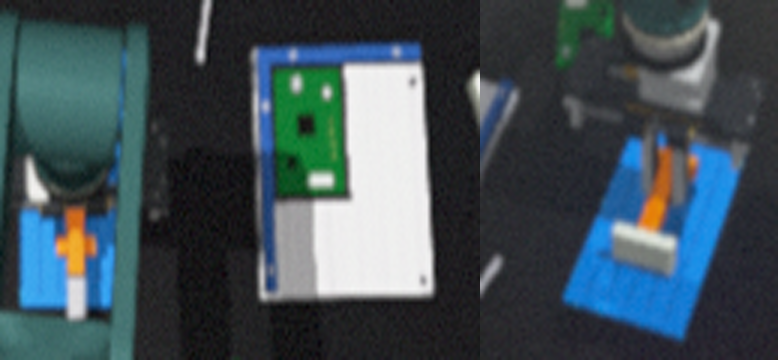

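{"api": "servo_tool", "payload": {
  "plan": [
    [0.06, 0, 0, 0, 0, 0, 10],
    [0.12, 0, 0.02, 0, 0, 0, 10],
    [0.12, 0, 0.05, 0, 0, 0, 10],
    [0.12, 0, 0.08, 0, 0, 0, 10],
    [0.12, 0, 0.08, 0, 0, 0, 10],
    [0.12, 0, 0.08, 0, 0, 0, 10]
  ]
}}

```text
time: 18.15
tool_pos: [0.5766, 0.0083, 0.0318]
ee_rot: [-3.142, 0.001, 0.011]
wrist_force: [0.4, -0.3, -0.9]
width: 0.0174
finger_force: 30.0
```

{"api": "servo_tool", "payload": {
  "plan": [
    [0, 0, 0.005, 0, 0, 0, 10],
    [0, 0, 0.01, 0, 0, 0, 10],
    [0, 0, 0.01, 0, 0, 0, 10]
  ]
}}

```text
time: 18.4
tool_pos: [0.5769, 0.0085, 0.0311]
ee_rot: [3.142, 0.0, 0.011]
wrist_force: [-0.5, -0.3, -0.3]
width: 0.0178
finger_force: 30.0
```

{"api": "servo_tool", "payload": {
  "plan": [
    [0, 0, 0.005, 0, 0, 0, 10],
    [0, 0, 0.008, 0, 0, 0, 10],
    [0, 0, 0.008, 0, 0, 0, 10],
    [0, 0, 0.008, 0, 0, 0, 10]
  ]
}}

```text
time: 18.73
tool_pos: [0.577, 0.0084, 0.0304]
ee_rot: [3.142, -0.0, 0.011]
wrist_force: [0.0, -0.0, 0.0]
width: 0.0177
finger_force: 30.0
```

{"api": "servo_tool", "payload": {
  "plan": [
    [0, 0, 0.004, 0, 0, 0, 10],
    [0, 0, 0.004, 0, 0, 0, 10],
    [0, 0, 0.004, 0, 0, 0, 10]
  ]
}}

```text
time: 18.98
tool_pos: [0.5771, 0.0084, 0.0304]
ee_rot: [3.142, -0.0, 0.011]
wrist_force: [-1.6, -0.1, 2.0]
width: 0.018
finger_force: 30.0
```

Contact on the pad; release slowly and rise.

{"api": "servo_tool", "payload": {
  "plan": [
    [0, 0, 0, 0, 0, 0, 20],
    [0, 0, 0, 0, 0, 0, 24],
    [0, 0, 0, 0, 0, 0, 30],
    [0, 0, 0, 0, 0, 0, 40],
    [0, 0, 0, 0, 0, 0, 50],
    [0, 0, 0, 0, 0, 0, 50],
    [0, 0, 0, 0, 0, 0, 50]
  ]
}}

```text
time: 19.57
tool_pos: [0.577, 0.0084, 0.0299]
ee_rot: [3.142, 0.0, 0.011]
wrist_force: [-0.6, 0.2, 0.2]
width: 0.0494
finger_force: 0.0
```

{"api": "servo_tool", "payload": {
  "plan": [
    [0, 0, -0.1, 0, 0, 0, 50],
    [0, 0, -0.3, 0, 0, 0, 50],
    [0, 0, -0.6, 0, 0, 0, 50],
    [0, 0, -1, 0, 0, 0, 50],
    [0, 0, -1, 0, 0, 0, 50]
  ]
}}

```text
time: 19.98
tool_pos: [0.5818, 0.0081, 0.1402]
ee_rot: [3.14, -0.017, 0.011]
wrist_force: [2.2, -0.5, 1.9]
width: 0.05
finger_force: 0.0
```

{"api": "servo_tool", "payload": {
  "plan": [
    [-0.3, 0, -0.1, 0, 0, 0, 50],
    [-0.7, 0, -0.3, 0, 0, 0, 50],
    [-1, 0, -0.5, 0, 0, 0, 50],
    [-1, 0, -0.5, 0, 0, 0, 50],
    [-1, 0, -0.5, 0, 0, 0, 50]
  ]
}}

```text
time: 20.4
tool_pos: [0.4776, 0.0072, 0.183]
ee_rot: [3.141, -0.007, 0.011]
wrist_force: [0.8, -0.5, 0.2]
width: 0.05
finger_force: 0.0
```

Run:
```python
from h import *
b2=snap("scene","s8");o=robot.get_obs();print(o["tool_pos"],o["wrist_force"],o["time"])
cv2.imwrite("pics/c8.png",cv2.resize(b2[120:260,130:330],None,fx=4,fy=4,interpolation=cv2.INTER_CUBIC)[:,:,::-1])
```

```text
[0.47766558 0.00725066 0.18132183] [-0.43846889  0.68445112 -0.82214514] 20.45
```

View pics/c8.png

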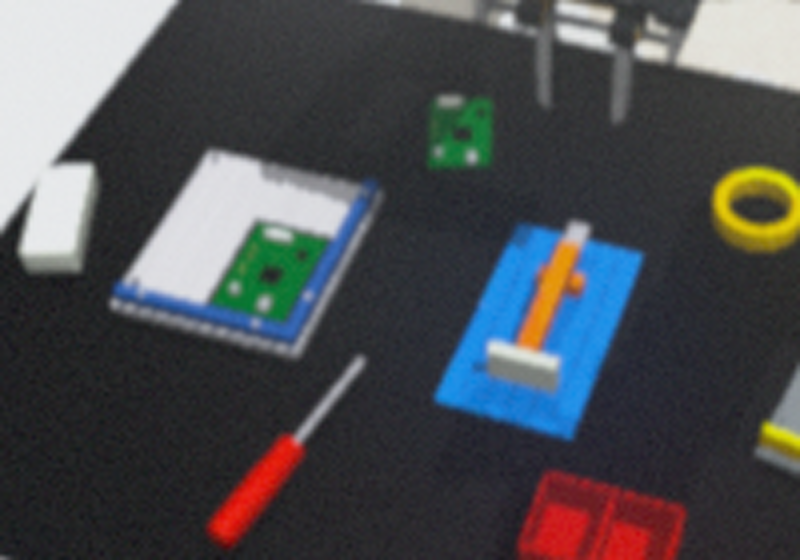

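The picture shows the pusher standing on its head and foot on the blue pad, around pixel (540, 310) in the crop. The board is in the jig corner near (275, 280), and nothing else has moved.

```bash
python3 -c "
from bench import robot
print(robot.close_job())"
```

```text
the job is handed in; nothing more can be done
None
```

The job is handed in at about 20 s of the 51 s allowed: the pusher came out of its holder without jamming, the board sits against both fences in the corner, and the pusher stands upright on the pad; the hand-in returned no verdict.

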